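# Show a fluorometer filter's code to the scanner

## Task

Book out the emission filter that is fitted in the fluorometer: swing the grey cover flap right back until it stays open by itself, draw the filter cassette with the orange grip straight up out of its slot, and hold it upright with its code label squarely facing the scanner's red window, at window height and about 9 cm away. Finish while still holding it there, with the flap left open. The cassette with the blue grip stays in its slot, and the scanner and the other things on the bench stay where they are.

Things in the scene. Friction and masses are not known exactly. Their poses are not given: they have to be found in the camera images.
- fluorometer: cream bench fluorometer, fixed, 320 deep (x) by 260 wide (y). Origin: centre of the underside; -x is its front (low console, up to 90 high, the front 95), z up. In its top, under the flap, a well open 107 (x -57 to 50) by 150 (y), rim height 140, floor 105; in the floor two slots, centres x -8, y +28 and -28, each 45 (x) by 12 (y), 70 deep, hold the cassettes. Behind it a flat deck, 140 high.
- flap (a joint): hinge of the grey cover flap over the well (168 wide, 120 from hinge to front edge, 10 thick, about 0.16 kg), rad: 0 closed, level; grows as the front edge is lifted; the end stop at 1.85, a little past upright, is where it rests open by its own weight. Moves freely: let go before upright (1.57) it falls shut.
- flap_tab (a point): point to hold on the flap, mid-thickness in its turquoise thumb tab, which juts 36 forward from the middle of the front edge (30 wide along y, 10 thick, in the flap's plane). 26 ahead of the front edge, 10 from the tab's end, 146 from the hinge line; 146 above the table when closed, 50 clear of the console. Axes turn with the flap: y along the hinge, x towards the hinge.
- flap_hinge (a point): middle of the flap's hinge line, which runs along the fluorometer's y at its x = 55, height 146. Axes of the fluorometer.
- orange_cassette: the filter cassette wanted: black plate 42 (x) by 9 (y), 70 tall, with a round filter, topped by an ORANGE grip 24 (x) by 12 (y), 28 tall; about 50 g, loose in its slot with 1.5 play, comes straight up. Origin: centre of its lower edge (35 high when home); z up; in the slot its axes are the fluorometer's. Only the grip stands out of the slot, its top 7 below the rim.
- orange_cassette_grip (a point): point to hold on the orange grip: 90 above the cassette's lower edge, 8 below its top, mid-thickness; 125 above the table when home. Axes of the cassette.
- orange_cassette_label (a point): centre of the cassette's code label (white with black bars, 34 by 22), 54 above its lower edge, on the plate's -y face only; -y of this frame points straight out of the label. In the slot the labels face the fluorometer's -y side (its right, seen from the robot).
- blue_cassette: the other filter cassette, same in shape but with a BLUE grip, home in the other slot; which slot is which changes. It stays there. Origin and axes as for the orange one.
- scanner: hands-free code scanner, loose, 0.5 kg: round dark foot 88 across, pale head 56 deep (x), 74 wide (y), from height 76 to 158. Origin: centre of the underside; it looks to its own -x.
- scanner_window (a point): centre of the scanner's dark red window, on the front of the head, 115 above the table; -x of this frame points straight out of the window, level.
- solvent_bottle: bystander: clear bottle with blue cap, 86 across, 200 tall. Origin: centre of the underside.
- flask: bystander: stoppered conical flask, 86 across, 145 tall. Origin: centre of the underside.
- blue_cap: bystander: blue screw cap, 42 across, 24 tall. Origin: centre of the underside.
- highlighter: bystander: pink marker lying flat, 125 long (its x), 18 wide, 13 tall. Origin: on the underside, 15 towards the butt from mid length.
- vial_rack: bystander: blue rack of small vials, 65 by 125, 48 tall. Origin: centre of the underside.
Mind the look-alikes: they are no part of the job. Leave any yellow look-alike of the scanner alone.

How it is judged (in metres and radians):
On the way, in this order (a step that is already met when the one before it is completed fails the run):
1. the flap is swung back past upright, let go and rests open (value of joint flap above 1.65 rad and contact force between the fingers and flap below 0.2 N and velocity of joint flap below 0.1 rad/s), for 0.2 s.
2. the orange-gripped cassette is drawn right out, its lower edge above the rim, in the fingers' hold (z of orange_cassette in the frame of fluorometer above 0.14 m and value of joint flap above 1.65 rad and contact force between the fingers and orange_cassette above 1 N), for 0.1 s.
At the end, for the whole second after the job is handed in: The fingers hold the orange cassette still, upright (0.3 rad), clear of fluorometer, scanner and table; its label faces the window 50 to 140 mm off, square within 0.3 rad, within 30 mm of the window's centre sideways and in height; flap open (over 1.65 rad); blue cassette home (10 mm) (contact force between the fingers and orange_cassette above 1 N and contact force between orange_cassette and fluorometer below 0.2 N and contact force between orange_cassette and scanner below 0.2 N and value of joint flap above 1.65 rad and angle between orange_cassette's own z axis and vertical below 0.3 rad and height (world z) of orange_cassette above 0.03 m and linear speed of orange_cassette below 0.02 m/s and y of scanner_window in the frame of orange_cassette_label between -0.14 and -0.05 m and x of orange_cassette_label in the frame of scanner_window below -0.05 m and y of orange_cassette_label in the frame of scanner_window between -0.03 and 0.03 m and z of orange_cassette_label in the frame of scanner_window between -0.03 and 0.03 m and angle between the y axis of orange_cassette_label and the x axis of scanner_window, either way round below 0.3 rad and distance of blue_cassette from where it was at the start of the episode below 0.01 m); the arm keeps its last pose, push and grip.
It fails at once if the blue-gripped cassette is moved (over 10 mm) (distance of blue_cassette from where it was at the start of the episode above 0.01 m).
It fails at once if the scanner is shifted (over 20 mm) (distance of scanner from where it was at the start of the episode above 0.02 m).
It fails at once if another thing on the bench is moved (over 20 mm) (distance of any of solvent_bottle, flask, blue_cap, highlighter, vial_rack from where it was at the start of the episode above 0.02 m).
It also fails if it takes over 59 s, if anything falls off the work surface, if the arm or the gripper's body presses on something with over 40 N, if the wrist force passes 120 N, or if a joint passes its speed limit or range.

## Robot

A 6-joint arm with a two-finger parallel gripper is mounted at the origin on the work surface. World frame = base frame: x ahead of the robot, y to its left, z up, the work surface at z = 0. Lengths are in mm, angles in rad, forces in N, time in s.
With the tool pointing down it reaches from about 350 to 975 mm from the base axis. Payload 7.1 kg.
Tool frame: the origin (TCP) lies at the very end of the fingers, on their centre line; the grasp point (between the pads) lies 19 mm behind it (ctrl.pinch_z is the z of the grasp point in the tool frame, in mm); z points along the fingers, y is the direction in which the jaws open and shut (so a half turn about z gives the same grasp; the last joint's range is limited). The gripper opens to 88 mm and grips with 3 to 60 N. Pads are 20 mm wide; open, the fingers measure 115 mm over their backs; the gripper's body (75 mm by 178 mm) begins 61 mm behind the grasp point.
Start: joints at [-0.019, 0.423, 1.63, -0, 1.089, -0.019], TCP at [624.984, 0.026, 222.675] pointing down, gripper open.
Joint ranges: [-3, 3], [-0.9, 2.11], [0.09, 2.58], [-1.31, 4.45], [0.11, 2.69], [-2.54, 2.54]. Speed limits (rad/s): [2.39, 2.39, 3.01, 3.14, 3.14, 3.14].

## Interface

Orientations are given as a rotation vector (axis times angle).
In Python, from workcell import get_obs, optics, ctrl gives the robot as it stands.
- The arm moves only by the shell command python3 -m jog 'ROWS'. ROWS is a JSON object of lists of equal length, an entry for each row: "delta_rot": the turn, a rotation vector about the tool's x, y, z in rad, a list of three; "translation": the shift along the tool's x, y, z in mm, a list of three; "hand": the opening, from -1 (shut) to 1 (fully open). In form: {"delta_rot": [[rx, ry, rz], ...], "translation": [[x, y, z], ...], "hand": [hand, ...]}. A call has 1 to 5 rows; each row is the pose to reach, as a shift and turn from the pose commanded when the call began, along the tool's axes at that moment; what a row does not reach only later rows make up. A row lasts 1/10 s, in which the tool goes at most 50 mm and 8.59 degrees, less where a joint would pass 70% of its speed; a pose out of reach is approached as far as the arm can. A call with a gripper value outside its range is refused whole. The fingers move at their own pace and stop on an object; the grip force is fixed at half the most. Time passes only in rows, so rows that repeat a pose let the fingers close. It gives the time, the measured TCP pose, the force and the opening at its end, in the units of the state.
- get_obs(): the state, without advancing time (a new reading comes with each control period).
- optics.get_image(name): name is "scene" or "side" or "wrist"; returns the picture (384x512x3 uint8, red, green, blue); there is no depth.
- optics.calibration(name): a dict with "intrinsics" (3x3 intrinsics, pixels), "cam_to_world" (4x4, takes a point from camera to world coordinates). Camera axes: x right, y up, looking along -z (the intrinsics and any distortion apply to the point x, -y, -z); pixel columns grow to the right and rows downward; lengths in mm; the calibration is good to about 2 mm. The wrist camera is an equidistant fisheye: a pixel r from the principal point sees the ray r / f radians off the axis. A picture is of the moment at which its call begins: read the wrist's pose just before it. calibration takes no time and is no camera call; for the wrist camera it gives the pose at the moment of the call.
- ctrl.close_job(): hands the job in, once; it reports no verdict.
The state is a dict: "t": time; "qpos": joint angles; "qvel": joint speeds; "joint_torque": joint torques, N m; "ee_pos": TCP position; "orientation": TCP orientation; "ft_force": force on the tool from outside, world axes, zero at the start; "moment": the same for the moment, N m; "width": finger opening in mm.
Only numpy, scipy, OpenCV 4.12 (cv2) and the standard library are available. Lean on these libraries where they do the work, as an engineer would, in place of code of your own. Each camera call takes 0.05 s, during which the arm holds its last target. There are 200 camera calls.

## Working session

There is one attempt and no reset: what is moved stays moved. The work goes in short steps, Python scripts to look and compute and a shell command to move; the robot and the scene stay as the last step left them, time stands still between calls to the robot, and variables do not carry over. Pictures are saved under pics/ and viewed, about 8 in all and at most 12, crops included, and the job is handed in when it is done.

```bash
mkdir -p pics; ls; python3 - <<'E'
from workcell import get_obs, optics, ctrl
import cv2,numpy as np
o=get_obs();print(o['t'],o['ee_pos'],o['orientation'],o['width'],ctrl.pinch_z)
for n in ['scene','side','wrist']:
    c=optics.calibration(n);print(n,np.round(c['intrinsics'],1).tolist(),np.round(c['cam_to_world'],3).tolist(),[k for k in c])
    im=optics.get_image(n);cv2.imwrite(f'pics/{n}0.png',im[:,:,::-1])
a=[cv2.imread(f'pics/{n}0.png') for n in ['scene','side']]
cv2.imwrite('pics/v1.png',cv2.resize(a[0],(800,600)));cv2.imwrite('pics/v2.png',cv2.resize(a[1],(800,600)))
E
```

```text
pics
0.0 [6.24419482e+02 1.65367003e-02 2.21894836e+02] [-2.22065790e+00 -2.22062039e+00  1.74497978e-03] 87.56759121431352 -18.700000000000003
scene [[372.8, 0.0, 256.7], [0.0, 372.8, 194.3], [0.0, 0.0, 1.0]] [[0.469, -0.625, 0.624, 1339.957], [0.883, 0.341, -0.322, -430.661], [-0.012, 0.702, 0.712, 1045.347], [0.0, 0.0, 0.0, 1.0]] ['intrinsics', 'cam_to_world']
side [[479.8, 0.0, 252.9], [0.0, 479.8, 197.8], [0.0, 0.0, 1.0]] [[0.975, 0.163, -0.152, 306.469], [-0.222, 0.756, -0.615, -959.061], [0.014, 0.634, 0.773, 1317.04], [0.0, 0.0, 0.0, 1.0]] ['intrinsics', 'cam_to_world']
wrist [[297.3, 0.0, 260.4], [0.0, 297.3, 189.3], [0.0, 0.0, 1.0]] [[1.0, -0.002, 0.002, 624.101], [0.001, 0.966, 0.26, 69.969], [-0.002, -0.26, 0.966, 384.293], [0.0, 0.0, 0.0, 1.0]] ['intrinsics', 'cam_to_world']
```

View pics/v1.png

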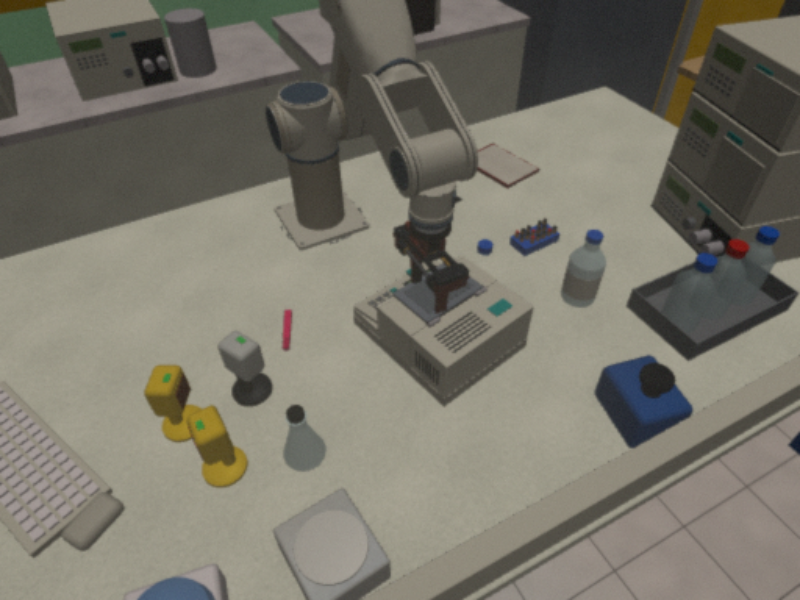

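View pics/v2.png

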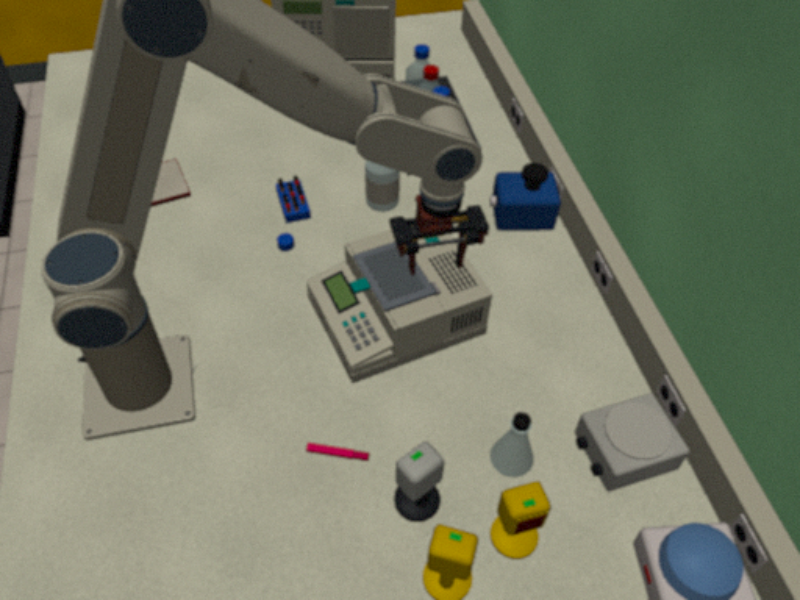

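```bash
python3 - <<'E'
import cv2,numpy as np
s=cv2.imread('pics/scene0.png');d=cv2.imread('pics/side0.png');w=cv2.imread('pics/wrist0.png')
f=lambda im,x,y,ww,hh,o:cv2.resize(im[y:y+hh,x:x+ww],o,interpolation=cv2.INTER_CUBIC)
A=f(s,130,200,60,70,(257,300));B=f(d,240,275,60,70,(257,300));C=f(d,190,140,140,105,(400,300));D=f(w,0,0,512,384,(400,300))
cv2.imwrite('pics/v3.png',np.vstack([np.hstack([A,B,np.zeros((300,286,3),np.uint8)]),np.hstack([C,D])]))
E
```

```text
(no output)
```

View pics/v3.png

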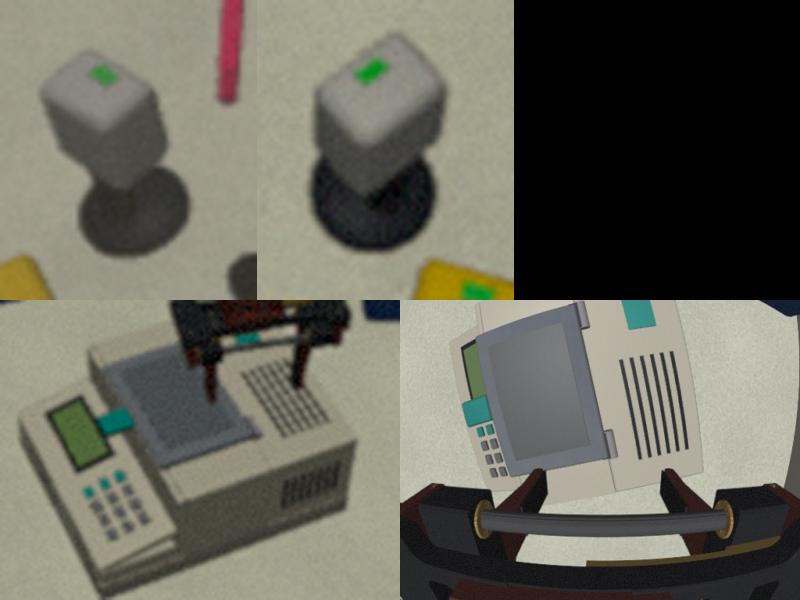

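```bash
cat > h.py <<'E'
import numpy as np,cv2
from workcell import get_obs, optics, ctrl
from scipy.spatial.transform import Rotation as R
def ray(n,px,cal=None):
    c=cal or optics.calibration(n);K=np.array(c['intrinsics']);T=np.array(c['cam_to_world'])
    u=(px[0]-K[0,2])/K[0,0];v=(px[1]-K[1,2])/K[1,1]
    if n=='wrist':
        r=np.hypot(u,v);s=np.sin(r)/max(r,1e-9);d=np.array([u*s,-v*s,-np.cos(r)])
    else: d=np.array([u,-v,-1.])
    return T[:3,3],T[:3,:3]@d
def hit(n,px,z,cal=None):
    o,d=ray(n,px,cal);return o+d*(z-o[2])/d[2]
def proj(n,p,cal=None):
    c=cal or optics.calibration(n);K=np.array(c['intrinsics']);T=np.array(c['cam_to_world'])
    q=T[:3,:3].T@(np.array(p)-T[:3,3]);x,y,z=q[0],-q[1],-q[2]
    if n=='wrist':
        h=np.hypot(x,y);a=np.arctan2(h,z)/h
    else:a=1/z
    return np.array([K[0,0]*x*a+K[0,2],K[1,1]*y*a+K[1,2]])
def blobs(im,lo,hi,mina=15):
    m=cv2.inRange(cv2.cvtColor(im,cv2.COLOR_BGR2HSV),lo,hi)
    n,l,s,c=cv2.connectedComponentsWithStats(m)
    return [(s[i,4],c[i].round(1).tolist(),s[i,:4].tolist()) for i in range(1,n) if s[i,4]>=mina]
E
python3 - <<'E'
from h import *
f=4.283
for n,ox,oy,c in [('side',240,275,[(140,35),(188,90),(113,147),(61,90)]),('scene',130,200,[(90,50),(155,95),(105,132),(42,92)])]:
    P=[hit(n,(ox+x/f,oy+y/f),158)[:2] for x,y in c];print(n,np.round(P).tolist(),'ctr',np.mean(P,0).round())
    for i in range(4):
        e=P[(i+1)%4]-P[i];print('  edge',np.linalg.norm(e).round(),np.degrees(np.arctan2(e[1],e[0])).round())
print('foot',hit('side',(240+115/f,275+190/f),5),hit('scene',(130+134/f,200+210/f),5))
g=lambda x,y:((x-400)*1.28,(y-300)*1.28)
for k,p,z in [('flap FR',(513,475),151),('flap FL',(477,333),151),('flap BR',(607,460),151),('flap BL',(578,303),151),('deck BR',(703,472),140)]:
    print(k,hit('wrist',g(*p),z).round(1))
for n in ['wrist','side','scene']:
    print(n,'turq',blobs(cv2.imread(f'pics/{n}0.png'),(82,100,60),(96,255,255)))
    print(n,'green',blobs(cv2.imread(f'pics/{n}0.png'),(50,150,100),(75,255,255),5))
E
```

```text
side [[520.0, -342.0], [540.0, -386.0], [485.0, -413.0], [462.0, -369.0]] ctr [ 502. -377.]
  edge 48.0 -66.0
  edge 62.0 -154.0
  edge 50.0 117.0
  edge 64.0 25.0
scene [[468.0, -364.0], [534.0, -335.0], [550.0, -377.0], [492.0, -407.0]] ctr [ 511. -371.]
  edge 72.0 24.0
  edge 46.0 -69.0
  edge 66.0 -153.0
  edge 49.0 119.0
foot [ 501.77199522 -372.47133282    5.        ] [ 503.62598485 -371.57169738    5.        ]
flap FR [520.7 -25.  151. ]
flap FL [484.4 138.  151. ]
flap BR [627.6  -6.  151. ]
flap BL [597.9 158.7 151. ]
deck BR [743.4 -25.5 140. ]
wrist turq [(np.int32(1251), [305.3, 17.0], [284, 0, 44, 37]), (np.int32(1049), [98.3, 141.9], [80, 122, 38, 40]), (np.int32(92), [114.5, 165.3], [110, 159, 10, 13]), (np.int32(84), [102.8, 168.4], [98, 163, 10, 12])]
wrist green []
side turq [(np.int32(24), [276.2, 153.1], [273, 152, 8, 4]), (np.int32(83), [230.2, 182.1], [224, 178, 13, 9])]
side green [(np.int32(18), [266.5, 291.1], [264, 289, 6, 5]), (np.int32(18), [338.3, 321.5], [336, 320, 6, 4]), (np.int32(22), [291.0, 343.1], [288, 341, 7, 5])]
scene turq [(np.int32(74), [319.8, 196.3], [313, 192, 14, 10])]
scene green []
```

```bash
python3 - <<'E'
from h import *
a=[hit('wrist',(98.3,141.9),151),hit('side',(230.2,182.1),151)]
print(a)
yaw=np.radians(10.5);x=np.array([np.cos(yaw),np.sin(yaw),0])
t=(a[0]);h=t+138*x;print('hinge',h.round(),'tabpt',(h-146*x).round(),'fluoro',(h-55*x).round(),'orange +28/-28',[(h-63*x+s*28*np.array([-x[1],x[0],0])).round() for s in(1,-1)])
print('deck BR pred',h-55*x+160*x-130*np.array([-x[1],x[0],0]))
print('flapFR pred',h-120*x-84*np.array([-x[1],x[0],0]))
o=get_obs();print(o['qpos'],o['ee_pos'])
E
python3 -m jog '{"delta_rot":[[0,0,0.15],[0,0,0.3],[0,0,0.45],[0,0,0.6],[0,0,0.75]],"translation":[[0,0,-10],[0,0,-10],[0,0,-10],[0,0,-10],[0,0,-10]],"hand":[1,1,1,1,1]}'
```

```text
[array([482.34578954,  49.75074635, 151.        ]), array([478.54680371,  48.04708097, 151.        ])]
hinge [618.  75. 151.] tabpt [474.  48. 151.] fluoro [564.  65. 151.] orange +28/-28 [array([551.,  91., 151.]), array([561.,  36., 151.])]
deck BR pred [744.9673504  -33.78915894 151.        ]
flapFR pred [515.35216202 -29.56242643 151.        ]
[-1.89908753e-02  4.23658727e-01  1.63049059e+00  3.49339390e-06
  1.08859699e+00 -1.90048662e-02] [6.24578170e+02 4.03924325e-02 2.22093751e+02]
t: 0.65
ee_pos: [624.8, 0.1, 232.4]
orientation: [-2.884, -1.244, 0.001]
ft_force: [0.2, -1.1, 0.1]
width: 88.2
```

```bash
python3 -m jog '{"delta_rot":[[0,0,0.13],[0,0,0.26],[0,0,0.39],[0,0,0.52],[0,0,0.637]],"translation":[[-15,-30,0],[-30,-60,5],[-45,-90,10],[-60,-120,20],[-70,-144,30]],"hand":[1,1,1,1,1]}'; python3 - <<'E'
from h import *
print(get_obs()['ee_pos'],get_obs()['orientation'])
cal=optics.calibration('wrist');im=optics.get_image('wrist')[:,:,::-1].copy();cv2.imwrite('pics/w1.png',im)
for b in blobs(im,(82,100,60),(96,255,255),40):print(b,hit('wrist',b[1],151,cal).round(1))
cv2.imwrite('pics/v4.png',cv2.resize(im,(800,600)))
E
```

```text
t: 1.15
ee_pos: [469.8, 47.2, 202.3]
orientation: [-3.129, -0.28, 0.001]
ft_force: [0.5, -0.2, -0.1]
width: 87.6
[469.79895293  47.21522986 202.25003324] [-3.12902368e+00 -2.80068946e-01  1.09436700e-03]
(np.int32(1754), [258.7, 189.9], [238, 167, 41, 47]) [481.5  49.8 151. ]
(np.int32(148), [288.4, 180.7], [282, 175, 14, 12]) [492.4  29.4 151. ]
(np.int32(134), [288.2, 198.4], [282, 194, 14, 10]) [479.   26.8 151. ]
(np.int32(129), [288.0, 215.5], [282, 211, 13, 10]) [465.5  24.1 151. ]
```

View pics/v4.png

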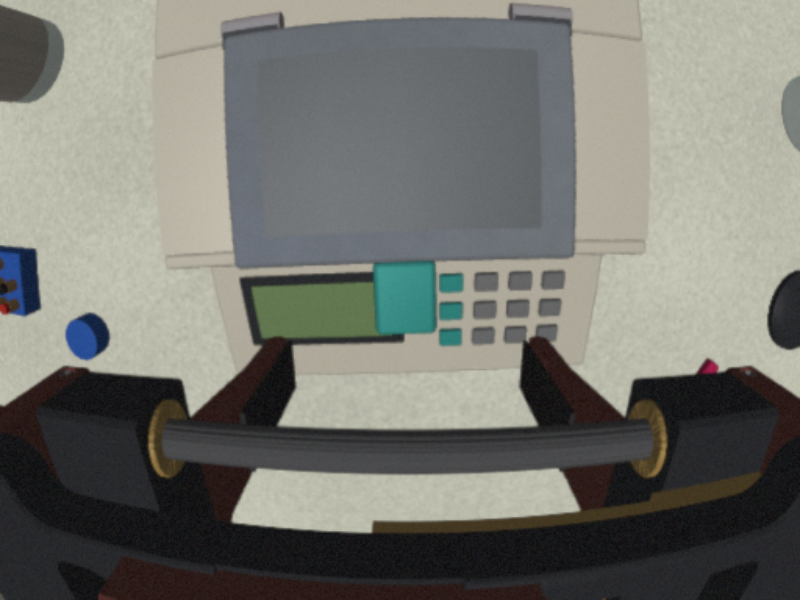

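```bash
python3 - <<'E'
from h import *
f=.64
P={k:hit('wrist',(p[0]*f,p[1]*f),z)[:2] for k,p,z in [('FL',(237,267),151),('FR',(575,256),151),('sL',(168,268),140),('sR',(645,253),140),('TL',(378,333),151),('TR',(434,333),151),('HL',(226,35),151),('HR',(570,20),151)]}
for k in P:print(k,P[k].round(1))
for a,b in [('FL','FR'),('sL','sR'),('HL','HR')]:
    e=P[a]-P[b];print(a,np.linalg.norm(e).round(1),np.degrees(np.arctan2(-e[0],e[1])).round(2))
E
python3 -m jog '{"delta_rot":[[0,0,0],[0,0,0],[0,0,0],[0,0,0],[0,0,0]],"translation":[[4,0,20],[4,0,40],[4,0,60],[4,0,75],[4,0,75]],"hand":[1,1,1,0.5,0]}'
```

```text
FL [477.8 133.1]
FR [511.5 -27.1]
sL [467.8 177.6]
sR [520.  -71.7]
TL [457.   59.8]
TR [461.7  33.1]
HL [589.3 156. ]
HR [624.  -3.]
FL 163.7 11.9
sL 254.7 11.84
HL 162.8 12.3
t: 1.7
ee_pos: [474.8, 47.5, 126.0]
orientation: [-3.128, -0.29, 0.006]
ft_force: [-0.3, 0.2, 0.1]
width: 75.2
```

```bash
python3 -m jog '{"delta_rot":[[0,0,-0.03],[0,0,-0.03],[0,0,-0.03],[0,0,-0.03],[0,0,-0.03]],"translation":[[-2,0,0],[-2,0,0],[-2,0,0],[-2,0,0],[-2,0,0]],"hand":[-0.2,-0.6,-1,-1,-1]}'
python3 -m jog '{"delta_rot":[[0,0,-0.03],[0,0,-0.03],[0,0,-0.03]],"translation":[[-2,0,0],[-2,0,0],[-2,0,0]],"hand":[-1,-1,-1]}'
python3 - <<'E'
import numpy as np
# tool-frame shift from closed pose (x, z) with tool down; z down
for a in [.2,.4,.6,.8,1.,1.2,1.4,1.6,1.7,1.75]: print(a,round(146*(1-np.cos(a))),round(-146*np.sin(a)))
E
```

```text
t: 2.2
ee_pos: [474.2, 47.3, 128.0]
orientation: [3.124, 0.335, 0.001]
ft_force: [-0.4, 0.4, 0.8]
width: 35.5
t: 2.5
ee_pos: [473.8, 48.6, 128.4]
orientation: [-3.116, -0.376, -0.007]
ft_force: [2.2, 10.3, -0.8]
width: 29.7
0.2 3 -29
0.4 12 -57
0.6 26 -82
0.8 44 -105
1.0 67 -123
1.2 93 -136
1.4 121 -144
1.6 150 -146
1.7 165 -145
1.75 172 -144
```

```bash
python3 -m jog '{"delta_rot":[[0,0,0.03],[0,0,0.03],[0,0,0.03],[0,0,0.03],[0,0,0.03]],"translation":[[1,0,-15],[3,0,-29],[7,0,-43],[12,0,-57],[18,1,-70]],"hand":[-1,-1,-1,-1,-1]}'
```

```text
t: 3.0
ee_pos: [489.5, 51.9, 198.1]
orientation: [-3.121, -0.333, 0.0]
ft_force: [2.7, 13.1, -6.3]
width: 29.6
```

```bash
python3 -m jog '{"delta_rot":[[0,0,0],[0,0,0],[0,0,0],[0,0,0],[0,0,0]],"translation":[[8,-1,-12],[17,-2,-24],[26,-2,-35],[37,-2,-45],[49,-2,-53]],"hand":[-1,-1,-1,-1,-1]}'
```

```text
t: 3.5
ee_pos: [536.8, 62.4, 250.8]
orientation: [3.123, 0.335, -0.003]
ft_force: [-0.0, -2.8, -4.3]
width: 30.2
```

```bash
python3 -m jog '{"delta_rot":[[0,0,0],[0,0,0],[0,0,0],[0,0,0],[0,0,0]],"translation":[[12,0,-7],[26,0,-13],[40,0,-17],[54,0,-21],[68,0,-23]],"hand":[-1,-1,-1,-1,-1]}'
```

```text
t: 4.0
ee_pos: [603.1, 76.6, 273.7]
orientation: [3.123, 0.335, -0.004]
ft_force: [-2.0, -3.6, -1.6]
width: 29.9
```

```bash
python3 -m jog '{"delta_rot":[[0,0,0],[0,0,0],[0,0,0],[0,0,0],[0,0,0]],"translation":[[10,0,0],[20,0,0],[30,0,1],[40,0,2],[40,0,2]],"hand":[-1,-1,-1,-1,-0.9]}'
python3 -m jog '{"delta_rot":[[0,0,0],[0,0,0],[0,0,0],[0,0,0],[0,0,0]],"translation":[[0,0,0],[0,0,0],[0,0,0],[0,0,0],[0,0,0]],"hand":[0,0.5,0.8,0.8,0.8]}'
python3 -m jog '{"delta_rot":[[0,0,0],[0,0,0],[0,0,0],[0,0,0],[0,0,0]],"translation":[[0,0,-20],[0,0,-40],[-15,0,-60],[-45,0,-60],[-75,0,-60]],"hand":[0.8,0.8,0.8,0.8,0.8]}'
python3 - <<'E'
from h import *
print(get_obs()['ee_pos'],get_obs()['ft_force'])
ims=[cv2.resize(optics.get_image(n)[:,:,::-1],(400,300)) for n in ['wrist','side']]
cal=optics.calibration('wrist');im=optics.get_image('wrist')[:,:,::-1].copy();cv2.imwrite('pics/w2.png',im)
print('or',blobs(im,(5,130,80),(20,255,255)));print('bl',blobs(im,(100,130,60),(125,255,255)))
s=optics.get_image('side')[:,:,::-1];cv2.imwrite('pics/s2.png',s)
cv2.imwrite('pics/v5.png',np.hstack([cv2.resize(im,(400,300)),cv2.resize(s[110:260,180:380],(400,300))]))
E
```

```text
t: 4.5
ee_pos: [644.2, 85.5, 272.0]
orientation: [3.123, 0.335, 0.003]
ft_force: [0.5, -4.2, 4.5]
width: 30.1
t: 5.0
ee_pos: [642.5, 85.7, 271.6]
orientation: [-3.123, -0.335, 0.0]
ft_force: [-0.3, -0.3, -0.2]
width: 66.2
t: 5.5
ee_pos: [568.9, 69.6, 332.2]
orientation: [-3.124, -0.335, -0.002]
ft_force: [-0.5, -0.4, -0.2]
width: 79.2
[568.91276089  69.61594032 332.23521913] [-0.47228889 -0.36160261 -0.24229948]
or [(np.int32(216), [282.9, 176.9], [278, 166, 11, 22]), (np.int32(33), [397.0, 262.2], [394, 258, 8, 10]), (np.int32(83), [407.7, 271.8], [401, 262, 12, 20]), (np.int32(43), [110.9, 275.0], [109, 268, 6, 17]), (np.int32(115), [404.0, 299.7], [394, 291, 18, 16]), (np.int32(57), [114.1, 300.2], [110, 294, 11, 13])]
bl [(np.int32(156), [3.0, 91.0], [0, 80, 8, 24]), (np.int32(207), [238.7, 176.8], [234, 166, 10, 22]), (np.int32(676), [56.3, 198.8], [23, 184, 50, 40]), (np.int32(35), [27.3, 200.8], [25, 197, 8, 10]), (np.int32(60), [39.8, 212.3], [34, 208, 14, 9]), (np.int32(287), [102.0, 233.9], [92, 225, 21, 17])]
```

View pics/v5.png

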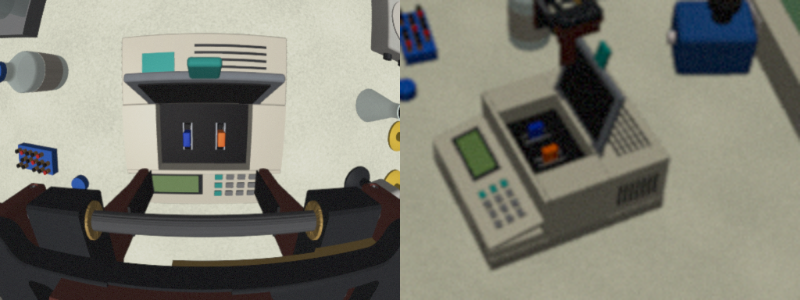

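```bash
python3 - <<'E'
from h import *
cal=optics.calibration('wrist')
o=hit('wrist',(282.9,176.9),133,cal);b=hit('wrist',(238.7,176.8),133,cal)
print(o,b,np.linalg.norm(o-b),np.degrees(np.arctan2(-(b-o)[0],(b-o)[1])))
x=np.array([.978,.208,0]);y=np.array([-.208,.978,0])
h=np.array([494.6,53,0])+120*x;print('pred',h-63*x-28*y)
ob=get_obs();print(ob['ee_pos']);T=R.from_rotvec(ob['orientation']).as_matrix()
g=o.copy();g[2]=125-19;print('tool delta',T.T@(g-ob['ee_pos']))
E
```

```text
[564.71751133  39.05559845 133.        ] [553.07071903  92.98552291 133.        ] 55.173222886885156 12.18653061894909
pred [556.17   37.472   0.   ]
[569.43288587  69.64342985 332.2310773 ]
tool delta [-11.38250073  28.88652669 226.21750104]
```

```bash
python3 -m jog '{"delta_rot":[[0,0,0],[0,0,0],[0,0,0],[0,0,0],[0,0,0]],"translation":[[-11,29,10],[-11,29,50],[-11,29,90],[-11,29,130],[-11,29,160]],"hand":[0.3,0,0,0,0]}'
python3 - <<'E'
from h import *
ob=get_obs();cal=optics.calibration('wrist');im=optics.get_image('wrist')[:,:,::-1].copy();cv2.imwrite('pics/v6.png',cv2.resize(im,(640,480)))
T=R.from_rotvec(ob['orientation']).as_matrix();print(ob['ee_pos'],ob['width'])
for b in blobs(im,(5,130,80),(20,255,255),100)+blobs(im,(100,130,60),(125,255,255),100):
    p=hit('wrist',b[1],133,cal);print(b,p.round(1),(T.T@(p-ob['ee_pos'])).round(1))
E
```

```text
t: 6.2
ee_pos: [565.0, 39.0, 169.1]
orientation: [-3.124, -0.335, 0.002]
ft_force: [-0.6, -0.6, 0.1]
width: 45.1
[564.97684545  38.9788866  169.09691257] 45.076235856621615
(np.int32(636), [259.4, 213.9], [252, 183, 16, 52]) [563.5  38.6 133. ] [-1.5  0.1 36.1]
(np.int32(775), [185.9, 213.6], [175, 194, 23, 40]) [551.9  90.6 133. ] [ -1.8 -53.2  36.1]
(np.int32(371), [4.2, 233.3], [0, 211, 12, 42]) [482.  282.3 133. ] [ -29.4 -255.4   36.2]
```

View pics/v6.png

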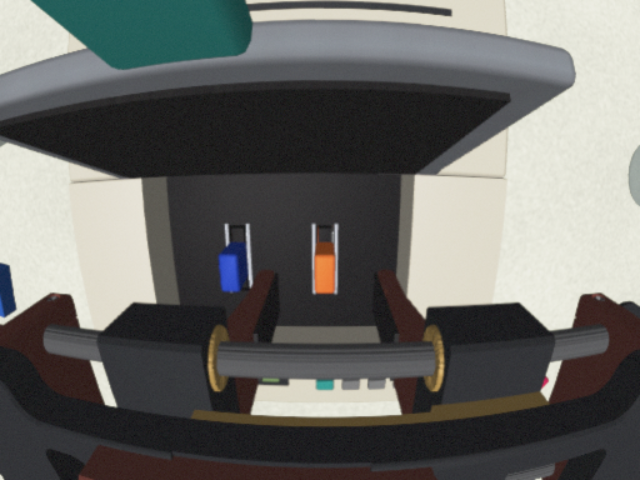

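```bash
python3 -m jog '{"delta_rot":[[0,0,0],[0,0,0],[0,0,0],[0,0,0],[0,0,0]],"translation":[[-1,0,20],[-1,0,40],[-1,0,59],[-1,0,59],[-1,0,59]],"hand":[0,0,0,0,-0.4]}'
python3 -m jog '{"delta_rot":[[0,0,0],[0,0,0],[0,0,0],[0,0,0],[0,0,0]],"translation":[[0,0,0],[0,0,0],[0,0,0],[0,0,0],[0,0,0]],"hand":[-0.8,-1,-1,-1,-1]}'
```

```text
t: 6.75
ee_pos: [564.7, 38.9, 113.1]
orientation: [-3.124, -0.335, -0.0]
ft_force: [0.5, -0.7, 0.1]
width: 39.0
t: 7.25
ee_pos: [564.3, 38.8, 113.4]
orientation: [3.124, 0.335, 0.002]
ft_force: [-1.9, 0.7, 4.6]
width: 11.5
```

```bash
python3 -m jog '{"delta_rot":[[0,0,0],[0,0,0],[0,0,0],[0,0,0],[0,0,0]],"translation":[[0,0,-10],[0,0,-22],[0,0,-34],[0,0,-46],[0,0,-58]],"hand":[-1,-1,-1,-1,-1]}'
python3 -m jog '{"delta_rot":[[0,0,0],[0,0,0],[0,0,0],[0,0,0],[0,0,0]],"translation":[[0,0,-15],[0,0,-30],[0,0,-45],[0,0,-60],[0,0,-75]],"hand":[-1,-1,-1,-1,-1]}'
python3 -m jog '{"delta_rot":[[0,0,0],[0,0,0],[0,0,0]],"translation":[[0,0,-5],[0,0,-5],[0,0,-5]],"hand":[-1,-1,-1]}'
python3 - <<'E'
from h import *
ob=get_obs();print(ob['ee_pos'],ob['width'],ob['ft_force'])
im=optics.get_image('wrist')[:,:,::-1];s=optics.get_image('side')[:,:,::-1]
cv2.imwrite('pics/w7.png',im);cv2.imwrite('pics/v7.png',np.hstack([cv2.resize(im,(400,300)),cv2.resize(s[80:230,180:380],(400,300))]))
E
```

```text
t: 7.75
ee_pos: [563.9, 38.7, 172.1]
orientation: [3.124, 0.335, 0.001]
ft_force: [-0.4, -0.1, -1.1]
width: 11.5
t: 8.25
ee_pos: [563.7, 38.7, 247.1]
orientation: [3.124, 0.335, 0.001]
ft_force: [0.6, 0.1, -0.6]
width: 11.7
t: 8.55
ee_pos: [563.4, 38.7, 250.3]
orientation: [-3.124, -0.335, 0.001]
ft_force: [0.5, 0.5, -1.5]
width: 11.7
[563.37575408  38.72113118 250.32983515] 11.662689883979843 [ 0.50157593  0.46498795 -1.46071804]
```

View pics/v7.png

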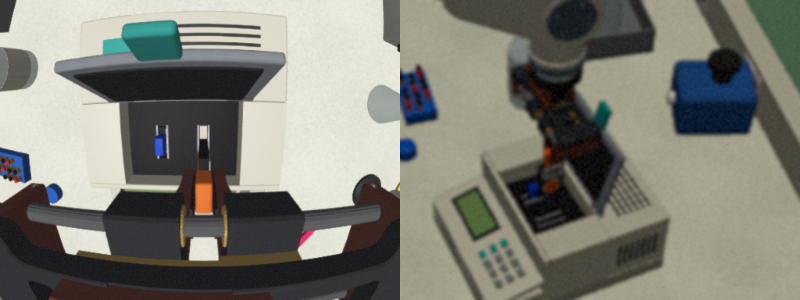

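```bash
python3 -m jog '{"delta_rot":[[0,0,0],[0,0,0],[0,0,0],[0,0,0],[0,0,0]],"translation":[[-18,22,0],[-46,55,0],[-74,88,0],[-102,122,0],[-130,156,0]],"hand":[-1,-1,-1,-1,-1]}'
python3 -m jog '{"delta_rot":[[0,0,-0.06],[0,0,-0.12],[0,0,-0.18],[0,0,-0.22],[0,0,-0.22]],"translation":[[-20,24,0],[-38,45,0],[-50,58,0],[-54,64,0],[-54,64,0]],"hand":[-1,-1,-1,-1,-1]}'
python3 - <<'E'
from h import *
ob=get_obs();cal=optics.calibration('wrist');print(ob['ee_pos'],ob['width'],cal['cam_to_world'].round(2).tolist())
im=optics.get_image('wrist')[:,:,::-1].copy();cv2.imwrite('pics/w8.png',im)
cv2.imwrite('pics/v8.png',cv2.resize(im,(800,600)))
E
```

```text
t: 9.15
ee_pos: [468.5, -142.4, 250.0]
orientation: [-3.123, -0.336, 0.002]
ft_force: [0.8, 0.1, -0.2]
width: 11.9
t: 9.65
ee_pos: [429.9, -216.0, 250.1]
orientation: [-3.068, -0.674, 0.001]
ft_force: [-0.3, 1.2, 0.0]
width: 11.5
[ 429.92189003 -215.9915653   250.12170537] 11.547843625132135 [[0.42, 0.88, 0.24, 493.7], [-0.91, 0.41, 0.11, -187.22], [-0.0, -0.26, 0.97, 412.36], [0.0, 0.0, 0.0, 1.0]]
```

View pics/v8.png

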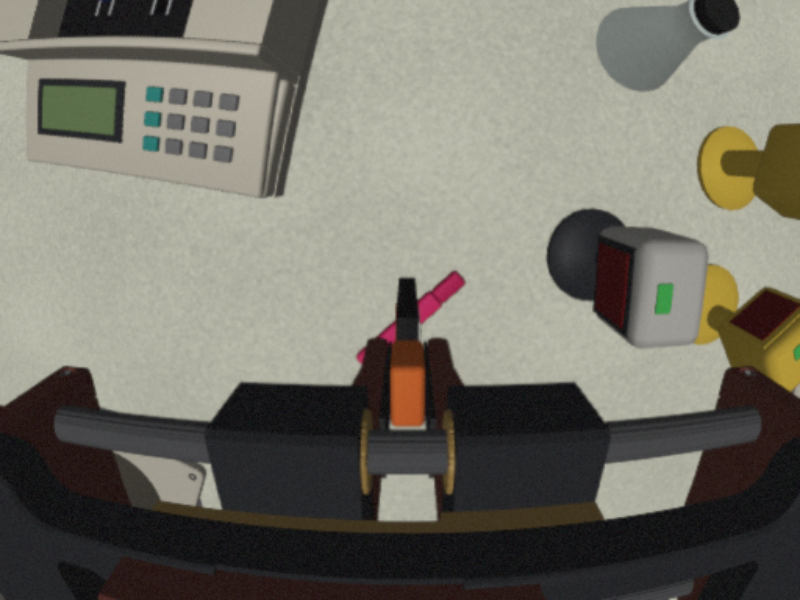

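```bash
python3 - <<'E'
from h import *
im=cv2.imread('pics/w8.png');f=.64
m=[b for b in blobs(im,(0,120,25),(8,255,255),100)+blobs(im,(172,120,25),(180,255,255),100)];print(m)
hsv=cv2.cvtColor(im,cv2.COLOR_BGR2HSV);mm=((hsv[...,0]<9)|(hsv[...,0]>170))&(hsv[...,1]>120)&(hsv[...,2]>20)
mm[:, :375]=0;mm[:,412:]=0;mm[:140]=0;mm[225:]=0
ys,xs=np.nonzero(mm);c=(xs.mean(),ys.mean());w=hit('wrist',c,115);print('window',c,len(xs),w)
# window left/right edges: fit the vertical extent at mid height
r=cv2.minAreaRect(np.c_[xs,ys].astype(np.float32));print(r)
P=[hit('wrist',(x*f,y*f),158)[:2] for x,y in [(648,230),(632,342),(704,340),(703,240)]];print(np.round(P,1).tolist(),np.mean(P,0))
e=P[0]-P[1];print(np.linalg.norm(e),np.degrees(np.arctan2(e[1],e[0])))
print('green',hit('wrist',(664*f,298*f),158))
E
```

```text
[(np.int32(480), [391.0, 179.9], [381, 155, 22, 50]), (np.int32(454), [489.8, 200.9], [468, 186, 44, 32]), (np.int32(271), [390.8, 185.6], [381, 159, 21, 48]), (np.int32(143), [484.0, 201.1], [471, 188, 27, 27])]
window (np.float64(391.3737486095662), np.float64(181.055617352614)) 899 [ 490.02590555 -347.00410723  115.        ]
((391.0914611816406, 182.53697204589844), (20.08580780029297, 54.081974029541016), 3.5763344764709473)
[[530.0, -330.1], [464.1, -358.3], [488.3, -412.5], [544.4, -371.5]] [ 506.6987313  -368.09192032]
71.63204044923248 23.147669212269832
green [ 498.67918466 -363.90152303  158.        ]
```

```bash
python3 -m jog '{"delta_rot":[[0,0,0],[0,0,0],[0,0,0],[0,0,0],[0,0,0]],"translation":[[0,12,25],[0,25,50],[0,37,75],[0,46,98],[0,50,111]],"hand":[-1,-1,-1,-1,-1]}'
python3 -m jog '{"delta_rot":[[0,0,0],[0,0,0],[0,0,0],[0,0,0],[0,0,0]],"translation":[[0,0,0],[0,0,0],[0,0,0],[0,0,0],[0,0,0]],"hand":[-1,-1,-1,-1,-1]}'
python3 - <<'E'
from h import *
ob=get_obs();print(ob['t'],ob['ee_pos'],ob['orientation'],ob['width'],ob['ft_force'])
im=optics.get_image('wrist')[:,:,::-1];s=optics.get_image('side')[:,:,::-1];c=optics.get_image('scene')[:,:,::-1]
cv2.imwrite('pics/v9.png',np.vstack([np.hstack([cv2.resize(im,(400,300)),cv2.resize(s[200:350,180:380],(400,300))]),np.hstack([cv2.resize(s[90:240,180:380],(400,300)),cv2.resize(c[150:300,120:320],(400,300))])]))
E
```

```text
t: 10.2
ee_pos: [451.4, -260.1, 137.7]
orientation: [-3.066, -0.675, 0.003]
ft_force: [0.4, -0.2, 0.2]
width: 11.8
t: 10.7
ee_pos: [452.0, -260.7, 140.5]
orientation: [3.067, 0.676, 0.002]
ft_force: [-0.1, 1.0, -0.8]
width: 11.7
10.7 [ 451.98898856 -260.70074069  140.54693589] [3.06695649e+00 6.75995512e-01 1.67149755e-03] 11.717516697054434 [-0.09465813  0.98878199 -0.83011078]
```

View pics/v9.png

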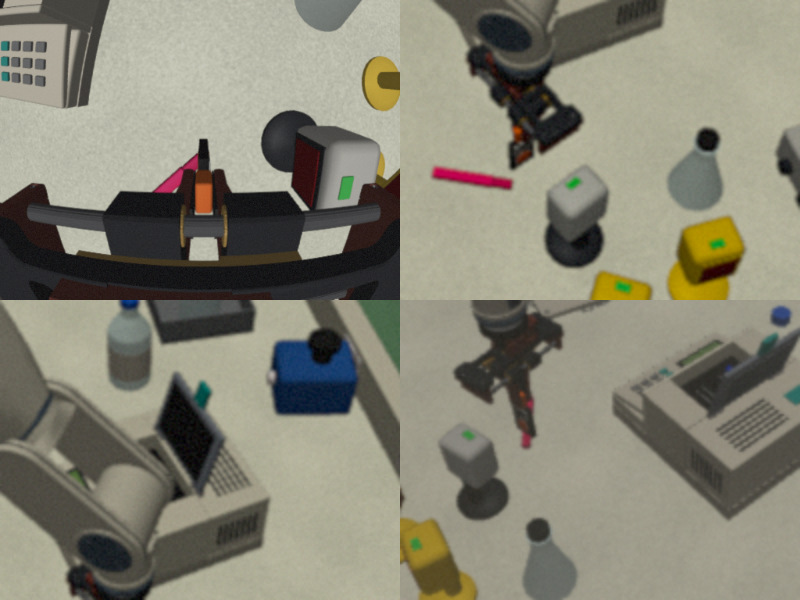

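```bash
python3 -c "
from workcell import ctrl,get_obs
print(ctrl.close_job());print(get_obs()['ee_pos'],get_obs()['width'])"
```

```text
the job is handed in; nothing more can be done
None
the job is handed in; nothing more can be done
```

I swung the flap back past upright and let it go, drew the orange cassette straight up out of its slot, and handed the job in holding it in front of the pale scanner. No verdict was reported.

**Last checks, at t = 10.7 s:**
- **Grip:** the fingers held at an opening of 11.7 mm, against a grip thickness of 12 mm.
- **Position:** the TCP was at (452, -261, 140.5) mm. I worked out from this that the label is about 90 mm from the window and 1–2 mm from its height. I did not measure the label itself in an image.
- **Squareness:** by the same reckoning, the label is square to the window within about 2°.
- **Scene:** the final pictures showed the flap open and no sign that the scanner or nearby things had moved. The blue cassette showed clearly home just after the lift, but the last pictures do not show it clearly.

**What disagreed:**
- **Estimates:** fluorometer position estimates from different views differed by 5–8 mm, so I re-measured the grip from close by before gripping it.
- **Repeated correction:** I gave a small turn correction twice while gripping the tab, which put up to 13 N sideways on the tool. I took it out during the swing.

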